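Hold the spice grinder on pulse

TASK

I have just brushed out the spice grinder and want to see the blade bump round before I fill it: take the scrub brush off its mouth and stand it on its bristles on the worktop, then drop the lid in with its lugs through the two slots until it sits flush. Turn the lid clockwise (seen from above) to the pulse mark, the dot halfway to the lock mark, and never so far that it clicks into the lock, which would leave it running. Pulse is spring-loaded, so finish with the gripper still holding the lid at the dot; leave the mug, the two spice jars and the pepper mill where they are.

Things in the scene. Friction and masses are not known exactly. Their poses are not given: they have to be found in the camera images.
- grinder: Squat round spice grinder fixed to the worktop, 106 mm across and 112 mm high: steel housing, black bayonet collar (100 mm across, top level) round an open mouth. Origin: centre of the underside; z up, slots along +x and -x. Under the collar's 4 mm thick ledge runs a groove, 81 mm across and 12 mm deep, in which the lid's lugs turn; a fixed stop bars turning anticlockwise from the slots.
- grinder_mouth (a point): Centre of the mouth, on the grinder's axis at the level of the collar's top (112 mm above the grinder's origin); axes as the grinder's. The bore is round, 66 mm across, and runs 60 mm down to the floor of a steel bowl with a blade.
- drop_in_mark (a point): Twin white bars on the collar's top beside the slot on the grinder's +x side, 46 mm from the axis; the same again on the -x side. Each slot is about 17 mm wide and reaches out to 40 mm from the axis. A lid whose pointers stand here drops in.
- pulse_mark (a point): White dot on the collar's top, 46 mm from the axis, 42 deg clockwise (from above) from the twin bars; the same again half a turn on. The pointers stand here at pulse.
- lock_mark (a point): Wide white block on the collar's top, 46 mm from the axis, 84 deg clockwise from the twin bars; the same again half a turn on. Here the lid would click and stay locked.
- grinder_lid: Grey lid, 84 mm across, 55 mm high, about 130 g, upright on the worktop. Origin: centre of the underside; z up. Skirt 62 mm across, 20 mm high, tapered to 55 mm at its foot; two lugs at +x and -x, 12 mm wide, 9 to 14 mm up, 77 mm across both; flange 20 to 25.5 mm up; low cap to 29 mm; finger bar along x, 58 mm long, 14 mm wide, 29 to 55 mm up. White pointers at its ends. Half a turn is the same.
- lid_flange (a point): On the lid's axis at the underside of its flange, 20 mm above the lid's origin; it coincides with grinder_mouth when the lid sits flush, flange on the collar's top.
- pulse_switch (a joint): Sprung switch ring in the collar, pushed round by the lugs: the lid's clockwise turn from the twin bars less about 0.1 rad. 0 at rest, about 0.63 at the pulse dot; the lock detent is met at about 0.86 and clicks at about 1.32. It pushes the lid back with 0.11 N m, rising by 0.14 N m per rad: let go, the lid springs back.
- brush: Scrub brush with a grip on top, 30 mm wide (its x), 86 mm long (its y) and 55 mm high, 70 g; at the start it stands on its bristles right across the grinder's mouth, its long side roughly across the line of the slots. Origin: centre of the underside; z up. Grasp it from above across its width: 30 mm wide up to 19 mm high, narrowing to about 10 mm at the top.
- mug: Bystander: spotted mug, 78 mm across and 93 mm high; origin: centre of the underside.
- spice_a: Bystander: spice jar, 41 mm across and 105 mm high, origin: centre of the underside.
- spice_b: Bystander: the other spice jar, same size; origin: centre of the underside.
- pepper_mill: Bystander: dark wooden pepper mill, 58 mm across and 170 mm high; origin: centre of the underside.
Mind the look-alikes: they are no part of the job. Of the things like the brush, leave any that is orange; of the rest the smaller one is meant. Leave any blue look-alike of the grinder_lid alone.

How it is judged:
On the way, in this order (a step that is already met when the one before it is completed fails the run):
1. the brush stands on its bristles on the worktop, let go (height (world z) of brush between -0.004 and 0.006 m and angle between brush's own z axis and vertical below 0.15 rad and contact force between the fingers and brush below 0.3 N and linear speed of brush below 0.02 m/s), for 0.2 s.
2. the lid sits flush in the collar, lugs below the ledge, not yet turned to pulse (z of lid_flange in the frame of grinder_mouth below 0.003 m and horizontal distance between lid_flange and grinder_mouth below 0.004 m and value of joint pulse_switch below 0.35 rad), for 0.1 s.
At the end, for the whole second after the job is handed in: Lid in the collar: flush within 3 mm, centred within 4 mm, level, turned clockwise to the pulse dot within 10 deg (switch 0.46 to 0.81 rad), at rest and held by the fingers (over 2 N) against the spring; brush upright on its bristles on the worktop, clear of grinder and lid (value of joint pulse_switch between 0.46 and 0.81 rad and angle between the x axis of grinder_lid and the x axis of grinder, either way round between 0.55 and 0.92 rad and z of lid_flange in the frame of grinder_mouth between -0.003 and 0.003 m and horizontal distance between lid_flange and grinder_mouth below 0.004 m and angle between grinder_lid's own z axis and vertical below 0.06 rad and contact force between the fingers and grinder_lid above 2 N and angular speed of grinder_lid below 0.3 rad/s and contact force between brush and grinder_lid below 0.1 N and contact force between brush and grinder below 0.1 N and height (world z) of brush between -0.004 and 0.006 m and angle between brush's own z axis and vertical below 0.15 rad and linear speed of brush below 0.02 m/s); the arm keeps its last pose, push and grip.
It fails at once if the lid is turned on past pulse into the lock detent (value of joint pulse_switch above 1 rad).
It fails at once if a bystander is disturbed (moved more than 20 mm) (distance of any of mug, spice_a, spice_b, pepper_mill from where it was at the start of the episode above 0.02 m).
It also fails if it takes over 59 s, if anything falls off the work surface, if the arm or the gripper's body presses on something with over 40 N, if the wrist force passes 120 N, or if a joint passes its speed limit or range.

ROBOT

A 7-joint arm with a two-finger parallel gripper is mounted at the origin on a cart in front of the work surface, level with it; the furniture and walls round the work are solid. World frame = base frame: x ahead of the robot, y to its left, z up, the work surface at z = 0. Lengths are in m, angles in rad, forces in N, time in s.
With the tool pointing down it reaches from about 0.35 to 0.9 m from the base axis. Payload 8.1 kg.
Tool frame: the origin (TCP) lies where the fingers leave the gripper's body, on its centre line; the fingertips stand 66 mm ahead of it and the grasp point (between the pads) lies 47 mm ahead of it; z points along the fingers, y is the line along which they close (so a half turn about z gives the same grasp; the last joint's range is limited). The gripper opens to 92 mm and grips with 3 to 60 N. Pads are 19 mm wide; open, the fingers measure 130 mm over their backs; the gripper's body (75 mm by 190 mm) begins 47 mm behind the grasp point.
Start: joints at [1.182, 0.434, 0.025, 1.573, -0.012, 1.134, -0.075], TCP at [0.176, -0.6, 0.292] pointing down, gripper open.
Joint ranges: [-2.62, 2.62], [-0.44, 2.09], [-1.27, 1.32], [0.08, 2.57], [-1.32, 4.46], [0.12, 2], [-2.74, 2.74]. Speed limits (rad/s): [2.22, 2.22, 3.01, 3.01, 3.14, 3.14, 3.14].

INTERFACE

Orientations are given as a rotation vector (axis times angle).
In Python, from cell import arm gives the robot as it stands.
- The arm moves only by the tool send_rows, never from a script. Its argument "motion" is text: rows parted by semicolons, each of 7 numbers parted by spaces: the closure, from 0 (fully open) to 1 (shut), then the shift along the world's x, y, z in m, then the turn, a rotation vector about the world's x, y, z in degrees. A call has 1 to 5 rows; each row shifts and turns the commanded pose from where the row before left it; what a row does not reach is not made up. A row lasts 1/8 s, in which the tool goes at most 62.5 mm and 10.7 degrees, less where a joint would pass 70% of its speed; a pose out of reach is approached as far as the arm can. A call is refused whole if a number of a shift passes 0.0625 or a number of a turn 10.7, either way. A call with a gripper value outside its range is refused whole. The fingers move at their own pace and stop on an object; "force" is the grip in N (left out, the last holds). Time passes only in rows, so rows that do not move let the fingers close. It gives the time, the measured TCP pose, the force, the opening and the grip force at its end, in the units of the state.
- arm.observe(): the state, without advancing time (a new reading comes with each control period).
- arm.get_image(name): name is "side" or "top" or "wrist"; returns (picture, depth): 480x640x3 uint8, blue, green, red; 480x640 float32, m along the optical axis (not along the pixel's ray), 0 where there is no reading.
- arm.camera_model(name): a dict with "fx", "fy", "cx", "cy" (pixels), "view" (4x4, takes a point from world to camera coordinates). Camera axes: x right, y down, z forward; pixel columns grow to the right and rows downward; lengths in m; the calibration is good to about 2 mm. A picture is of the moment at which its call begins: read the wrist's pose just before it. camera_model takes no time and is no camera call; for the wrist camera it gives the pose at the moment of the call.
- arm.sign_off(): hands the job in; it is judged then, once.
The state is a dict: "clock": time; "joints": joint angles; "dq": joint speeds; "joint_efforts": joint torques, N m; "position": TCP position; "ee_rot": TCP orientation; "force": force on the tool from outside, world axes, zero at the start; "ft_torque": the same for the moment, N m; "width": opening from 0.0 (shut) to 1.0 (fully open); "gripper_force": force on a finger pad.
Only numpy, scipy, OpenCV 4.12 (cv2) and the standard library are available. Lean on these libraries where they do the work, as an engineer would, in place of code of your own. Each camera call takes 0.05 s, during which the arm holds its last target. There are 200 camera calls.

## Working session

There is one attempt and no reset: what is moved stays moved. The work goes in short steps, Python scripts to look and compute and a tool call to move; the robot and the scene stay as the last step left them, time stands still between calls to the robot, and variables do not carry over. Pictures are saved under pics/ and viewed, at most 10 in all, crops included, and the job is handed in when it is done.

Besides the shell and the picture viewer there is one more tool, called after "Emit:" in YAML: its name, and indented under it one key for each argument. send_rows: Moves the arm, as the interface text tells. Its arguments: {"type":"object","properties":{"motion":{"type":"string"},"force":{"type":"number"}},"required":["motion"]}

```bash
mkdir -p pics; cat > h.py <<'E'
import numpy as np, cv2
from cell import arm
def snap(n,f):
    m=arm.camera_model(n); p,d=arm.get_image(n); np.savez(f'pics/{f}.npz',p=p,d=d,V=m['view'],k=[m['fx'],m['fy'],m['cx'],m['cy']]); cv2.imwrite(f'pics/{f}.png',p)
def load(f): return np.load(f'pics/{f}.npz')
def px(f,u,v,z=None):
    s=load(f) if isinstance(f,str) else f; fx,fy,cx,cy=s['k']; V=s['V']; R=V[:3,:3]; o=-R.T@V[:3,3]
    r=R.T@np.array([(u-cx)/fx,(v-cy)/fy,1])
    t=(z-o[2])/r[2] if z is not None else s['d'][int(v),int(u)]
    return o+t*r
E
python3 - <<'E'
from h import *
snap('top','t0'); snap('side','s0'); print(arm.observe())
for f in('t0','s0'): print(load(f)['V'],load(f)['k'])
E
```

```text
{'clock': 0.1, 'joints': array([ 1.18239436,  0.4351589 ,  0.02497247,  1.5740143 , -0.01160713,
        1.13400646, -0.07510148]), 'dq': array([ 8.71515382e-04, -3.44088241e-03, -4.69461655e-05, -5.66297329e-04,
       -1.11540006e-03, -6.81598081e-04, -9.24697311e-05]), 'joint_efforts': array([ 2.89315838e-03, -6.69133615e+01,  9.87973586e-01, -3.15153837e+01,
       -6.04960020e-02,  3.73047078e-02,  1.51568438e-04]), 'position': array([ 0.17605811, -0.59930098,  0.29151673]), 'ee_rot': array([-3.10819680e+00, -4.47096891e-01,  5.14230476e-04]), 'force': array([-0.82041287, -0.49085892,  0.46963811]), 'ft_torque': array([-0.01712395, -0.01042981,  0.00661635]), 'gripper_force': 0.0, 'width': 0.9995907635578226}
[[ 0.22101853 -0.97520744  0.01101172 -0.02176019]
 [-0.91250875 -0.21076727 -0.35057802  0.60266516]
 [ 0.3442072   0.06743594 -0.93646879  1.73322757]
 [ 0.          0.          0.          1.        ]] [608.11146697 608.11146697 324.61295629 244.41081997]
[[-5.10107730e-01 -8.60110497e-01 -1.90864736e-04  3.82559613e-01]
 [-4.15588053e-01  2.46668044e-01 -8.75466416e-01  2.97254875e-01]
 [ 7.53044935e-01 -4.46502865e-01 -4.83278923e-01  8.89796953e-01]
 [ 0.00000000e+00  0.00000000e+00  0.00000000e+00  1.00000000e+00]] [441.38655992 441.38655992 321.63441047 237.05459851]
```

View pics/t0.png

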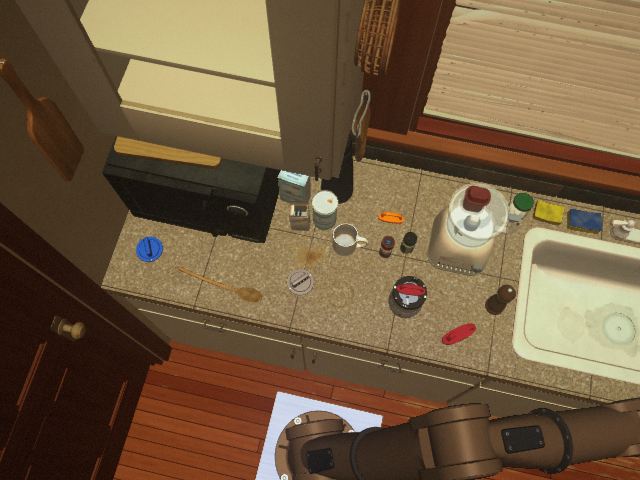

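View pics/s0.png

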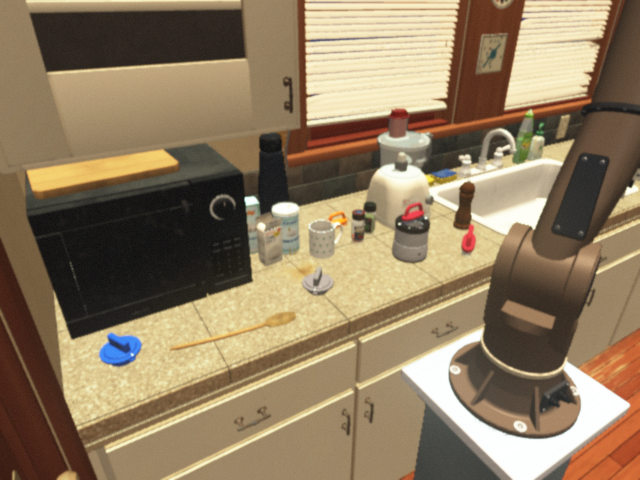

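The top view shows the grinder with the red brush at (409,294), the grey lid at (300,282), the mug (345,237), the jars (387,246) and (409,241), the mill (500,298), a larger red brush (459,334), and orange and blue look-alikes. I'll enlarge the grinder and the lid.

```bash
python3 - <<'E'
from h import *
s=load('t0'); p=s['p']
a=cv2.resize(p[265:325,375:445],(560,480),interpolation=cv2.INTER_CUBIC)
b=cv2.resize(p[262:302,280:320],(480,480),interpolation=cv2.INTER_CUBIC)[:, :240*2]
c=np.hstack([a,b]); c=cv2.resize(c,(800,int(480*800/1040)));cv2.imwrite('pics/c0.png',c)
# approx
print('grinder',px('t0',408,296,.112),'lid',px('t0',300,282,.055), 'bigbrush',px('t0',459,334,.03),'mill',px('t0',506,292,.17))
for n,u,v in(('mug',345,234),('a',387,240),('b',409,237)): print(n,px('t0',u,v,.1))
E
```

```text
grinder [ 0.48868198 -0.16137915  0.112     ] lid [0.47586105 0.16320756 0.055     ] bigbrush [ 0.43164341 -0.33903413  0.03      ] mill [ 0.54512029 -0.42687065  0.17      ]
mug [0.64305868 0.06044287 0.1       ]
a [ 0.65272137 -0.06888308  0.1       ]
b [ 0.67760319 -0.13283537  0.1       ]
```

View pics/c0.png

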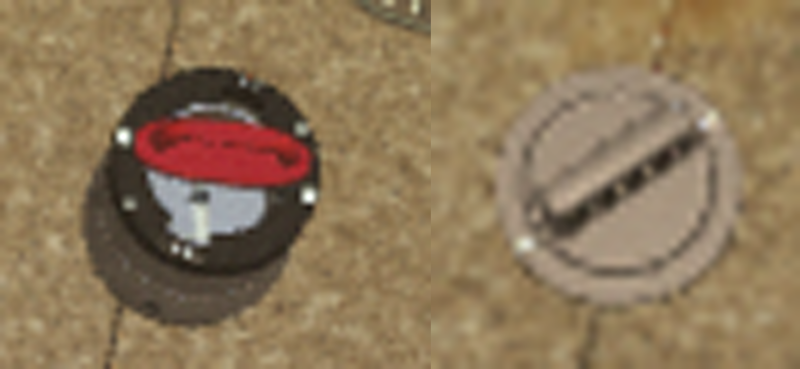

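The crop shows the collar marks: twin bars at crop (248,83) and (183,248), dots at (302,130) and (130,204), blocks at (123,136) and (308,196). The lid pointers are at (710,121) and (525,244), and the brush ends at (135,140) and (312,165).

```bash
python3 - <<'E'
from h import *
from scipy.spatial.transform import Rotation as R
k=800/1040
L=lambda u,v,z:px('t0',375+u/(8*k)-.44,265+v/(8*k)-.44,z)
D=lambda u,v,z:px('t0',280+(u-560*k)/(12*k)-.46,262+v/(12*k)-.46,z)
ang=lambda a,b:np.degrees(np.arctan2(*(b-a)[1::-1]))
for n,a,b,f,z in(('bars',(183,248),(248,83),L,.112),('dot',(130,204),(302,130),L,.112),('lock',(308,196),(123,136),L,.112),('lid',(525,244),(710,121),D,.0255),('brush',(312,165),(135,140),L,.14)):
    a=f(*a,z);b=f(*b,z); print(n,(a+b)/2,ang(a,b)%180,np.linalg.norm(a-b))
o=arm.observe(); print(R.from_rotvec(o['ee_rot']).as_matrix()); m=arm.camera_model('wrist')['view']; print(-m[:3,:3].T@m[:3,3]-o['position'],m[:3,:3])
E
```

```text
bars [ 0.50374274 -0.16357079  0.112     ] 169.5633269665569 0.08926743832046108
dot [ 0.50281071 -0.16401049  0.112     ] 126.48482010939176 0.09199765930416755
lock [ 0.50315344 -0.16342724  0.112     ] 84.07177680028575 0.09205936736136125
lid [0.4865702  0.16721332 0.0255    ] 137.94559663878334 0.07534107473484691
brush [ 0.50163771 -0.16356728  0.14      ] 94.55478413930587 0.08381315655478395
[[ 9.59456406e-01  2.81856578e-01 -5.24114180e-04]
 [ 2.81857038e-01 -9.59455474e-01  1.34330971e-03]
 [-1.24243539e-04 -1.43657238e-03 -9.99998960e-01]]
[0.0792422  0.02323275 0.09223061] [[ 0.2816797  -0.95950583 -0.00226058]
 [-0.91320898 -0.26880998  0.30625243]
 [-0.29445866 -0.08420071 -0.95194766]]
```

Emit:
send_rows:
  motion: "0 .0325 .0435 0 0 0 7.8;0 .0325 .0435 0 0 0 7.8;0 .0325 .0435 0 0 0 7.8;0 .0325 .0435 0 0 0 7.8;0 .0325 .0435 0 0 0 7.8"
  force: 20

```text
clock: 0.72
position: [0.3394, -0.3805, 0.2921]
ee_rot: [-2.778, -1.466, 0.0]
force: [1.4, 0.2, 0.0]
width: 1.004
gripper_force: 0.0
```

Emit:
send_rows:
  motion: "0 .0325 .0435 0 0 0 7.8;0 .0325 .0435 0 0 0 7.8;0 .0325 .0435 0 0 0 7.8;0 .0325 .0435 0 0 0 7.8;0 .0325 .0435 0 0 0 7.8"

```text
clock: 1.35
position: [0.5018, -0.1632, 0.2921]
ee_rot: [-2.13, -2.309, 0.0]
force: [0.8, -0.8, -0.2]
width: 1.001
gripper_force: 0.0
```

Emit:
send_rows:
  motion: "0 0 0 0 0 0 0;0 0 0 0 0 0 0"

```text
clock: 1.6
position: [0.5007, -0.1651, 0.2918]
ee_rot: [-2.135, -2.303, 0.001]
force: [-0.3, -0.1, -0.6]
width: 1.001
gripper_force: 0.0
```

```bash
python3 - <<'E'
from h import *
from scipy.spatial.transform import Rotation as R
snap('wrist','w1'); o=arm.observe(); print(o['clock'],o['position'],R.from_rotvec(o['ee_rot']).as_matrix(),o['joints'],o['force'])
E
```

```text
1.65 [ 0.50048156 -0.16572915  0.29188026] [[-7.40899626e-02  9.97251022e-01 -1.03746273e-03]
 [ 9.97251498e-01  7.40895472e-02 -4.33366736e-04]
 [-3.55310276e-04 -1.06671939e-03 -9.99999368e-01]] [ 0.58162086  0.32053863 -0.46687482  1.78039838  0.16219025  1.07948533
  0.13240319] [ 0.01945413 -0.21687954 -0.36216814]
```

View pics/w1.png

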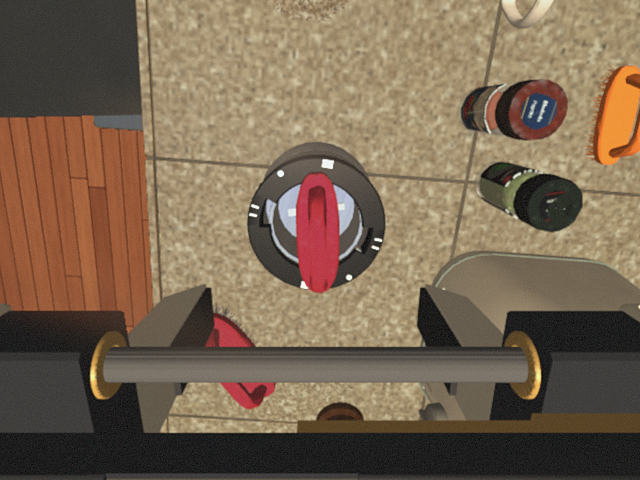

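The wrist view shows the grinder with bars at (254,210) and (377,243), dots at (280,173) and (349,277), blocks at (327,163) and (305,284), and the brush running from (319,174) to (320,291), about 46 px wide.

```bash
python3 - <<'E'
from h import *
s=load('w1'); p=s['p'].astype(int)
f=lambda u,v,z:px('w1',u,v,z)
ang=lambda a,b:np.degrees(np.arctan2(*(b-a)[1::-1]))%180
for n,a,b in(('bars',(254,210),(377,243)),('dot',(280,173),(349,277)),('lock',(327,163),(305,284))):
    a=f(*a,.112);b=f(*b,.112); print(n,(a+b)/2,ang(a,b),np.linalg.norm(a-b))
m=(p[...,2]>120)&(p[...,1]<60); n,l,st,c=cv2.connectedComponentsWithStats(m.astype('uint8'))
i=l[230,318]; v,u=np.nonzero((l==i)&(s['d']>0))
fx,fy,cx,cy=s['k'];V=s['V'];d=s['d'][v,u]
P=(np.stack([(u-cx)/fx*d,(v-cy)/fy*d,d],1)-V[:3,3])@V[:3,:3]
print(len(P),np.percentile(P[:,2],[1,50,99]))
for q in(P,P[P[:,2]<.135],P[P[:,2]>.14]):
    r=cv2.minAreaRect(q[:,:2].astype('f4')); print(len(q),r)
E
```

```text
bars [ 0.50024819 -0.16119249  0.112     ] 168.72993281364904 0.09195390811498906
dot [ 0.50001341 -0.16155717  0.112     ] 126.84105647571579 0.09237353899634602
lock [ 0.49962606 -0.16104226  0.112     ] 84.42764686018269 0.09184596462807977
2073 [0.13206086 0.15251357 0.1666185 ]
2073 ((0.5011535286903381, -0.16449108719825745), (0.07628865540027618, 0.031848613172769547), 88.46092224121094)
937 ((0.5011535286903381, -0.16449108719825745), (0.07628865540027618, 0.031848613172769547), 88.46092224121094)
1089 ((0.50096195936203, -0.15906913578510284), (0.010938887484371662, 0.06279169768095016), 5.585859298706055)
```

Emit:
send_rows:
  motion: "0 0 .002 -.04 0 0 0;0 0 .001 -.04 0 0 0;0 0 0 -.0255 0 0 0;0 0 0 0 0 0 0"

```text
clock: 2.15
position: [0.4993, -0.1629, 0.1852]
ee_rot: [-2.136, -2.299, 0.004]
force: [0.2, 0.1, 0.6]
width: 1.003
gripper_force: 0.0
```

Emit:
send_rows:
  motion: "1 0 0 0 0 0 0;1 0 0 0 0 0 0;1 0 0 0 0 0 0;1 0 0 0 0 0 0;1 0 0 0 0 0 0"

```text
clock: 2.78
position: [0.5013, -0.1617, 0.1869]
ee_rot: [2.135, 2.304, 0.0]
force: [0.0, -0.7, -0.4]
width: 0.503
gripper_force: 0.0
```

Emit:
send_rows:
  motion: "1 0 0 0 0 0 0;1 0 0 0 0 0 0;1 0 0 0 0 0 0;1 0 0 0 0 0 0;1 0 0 0 0 0 0"

```text
clock: 3.4
position: [0.5012, -0.1616, 0.1867]
ee_rot: [-2.135, -2.304, -0.0]
force: [0.3, 0.7, 0.3]
width: 0.313
gripper_force: 20.0
```

Emit:
send_rows:
  motion: "1 0 0 .045 0 0 0;1 0 0 .04 0 0 0;1 -.01 .038 0 0 0 0;1 -.01 .038 0 0 0 0;1 -.01 .038 0 0 0 0"

```text
clock: 4.03
position: [0.4707, -0.0466, 0.2718]
ee_rot: [2.135, 2.304, 0.0]
force: [0.7, 0.1, -0.4]
width: 0.313
gripper_force: 20.0
```

Emit:
send_rows:
  motion: "1 -.01 .038 0 0 0 0;1 0 0 -.06 0 0 0;1 0 0 -.06 0 0 0;1 0 0 -.05 0 0 0;1 0 0 0 0 0 0"

```text
clock: 4.65
position: [0.4589, -0.0097, 0.0993]
ee_rot: [-2.131, -2.302, 0.007]
force: [0.3, 0.5, 0.0]
width: 0.313
gripper_force: 20.0
```

Emit:
send_rows:
  motion: "1 0 0 0 0 0 0;1 0 0 0 0 0 0"

```text
clock: 4.9
position: [0.4626, -0.0096, 0.1038]
ee_rot: [2.134, 2.302, 0.004]
force: [0.6, 1.4, -0.4]
width: 0.316
gripper_force: 20.0
```

```bash
python3 - <<'E'
from h import *
snap('side','s1'); p=load('s1')['p']; cv2.imwrite('pics/s1c.png',cv2.resize(p[150:350,250:450],(600,600),interpolation=2))
E
```

```text
(no output)
```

View pics/s1c.png

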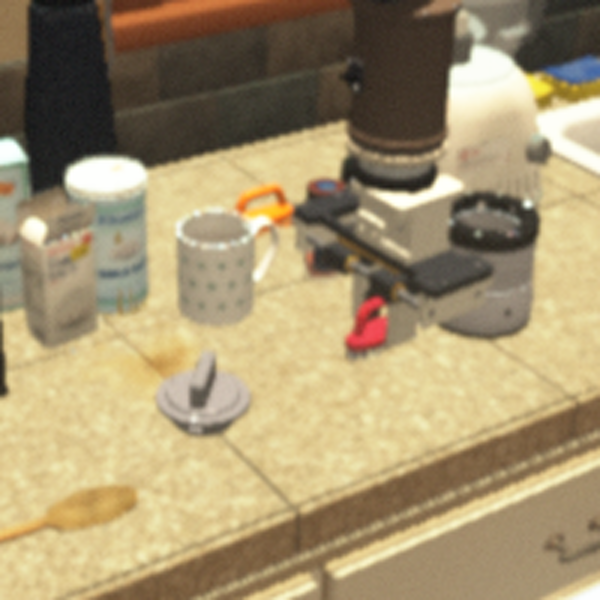

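The brush is upright in the fingers at about crop (367,330), roughly 3 cm above the worktop and clear of everything. I lower it the rest of the way.

Emit:
send_rows:
  motion: "1 0 0 -.016 0 0 0;1 0 0 -.008 0 0 0;1 0 0 0 0 0 0;1 0 0 0 0 0 0"

```text
clock: 5.45
position: [0.4615, -0.0096, 0.0782]
ee_rot: [2.135, 2.304, 0.001]
force: [0.5, -1.2, -0.7]
width: 0.317
gripper_force: 20.0
```

Emit:
send_rows:
  motion: "1 0 0 -.003 0 0 0;1 0 0 0 0 0 0"

```text
clock: 5.7
position: [0.4612, -0.0097, 0.0747]
ee_rot: [2.135, 2.304, 0.0]
force: [-0.3, 0.0, -1.3]
width: 0.315
gripper_force: 20.0
```

Emit:
send_rows:
  motion: ".5 0 0 0 0 0 0;.5 0 0 0 0 0 0;.5 0 0 0 0 0 0;0 0 0 0 0 0 0;0 0 0 0 0 0 0"

```text
clock: 6.32
position: [0.4612, -0.0097, 0.0748]
ee_rot: [2.135, 2.304, 0.0]
force: [0.0, 0.3, -0.2]
width: 0.671
gripper_force: 0.0
```

Emit:
send_rows:
  motion: "0 0 0 .04 0 0 0;0 0 0 .05 0 0 0;0 0 0 .05 0 0 0;0 0 .04 .0 0 0 8;0 0 .04 .0 0 0 8"

```text
clock: 6.95
position: [0.4615, 0.0708, 0.2156]
ee_rot: [1.789, 2.58, 0.001]
force: [0.4, 0.5, -0.6]
width: 0.999
gripper_force: 0.0
```

Emit:
send_rows:
  motion: "0 .008 .04 0 0 0 9;0 .008 .04 0 0 0 9;0 .008 .016 0 0 0 9;0 0 0 0 0 0 0;0 0 0 0 0 0 0"

```text
clock: 7.58
position: [0.4848, 0.1652, 0.2144]
ee_rot: [-1.148, -2.924, 0.002]
force: [-1.2, 0.2, -0.1]
width: 1.002
gripper_force: 0.0
```

```bash
python3 - <<'E'
from h import *
from scipy.spatial.transform import Rotation as R
snap('wrist','w2'); o=arm.observe(); print(o['clock'],o['position'],R.from_rotvec(o['ee_rot']).as_matrix(),o['joints'],o['force'])
E
```

```text
7.625 [0.48489319 0.16501147 0.2145152 ] [[-7.32913689e-01  6.80321419e-01 -5.39914952e-04]
 [ 6.80321572e-01  7.32913054e-01 -1.00717233e-03]
 [-2.89490193e-04 -1.10548618e-03 -9.99999347e-01]] [ 0.12909565  0.44401985 -0.74660882  1.89657658  0.36931382  0.94363674
  0.03197259] [ 0.34727824 -0.39433367  0.72656664]
```

View pics/w2.png

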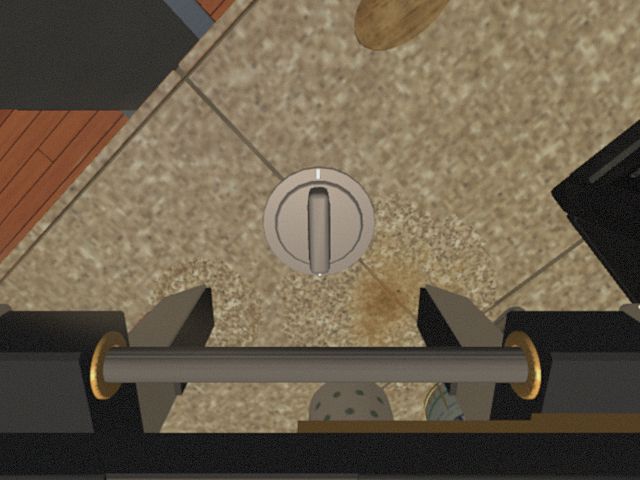

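The wrist view shows the lid centred at (319,221), its pointers at (318,174) and (320,275), and its bar running up the picture.

```bash
python3 - <<'E'
from h import *
a=px('w2',318,174,.0255);b=px('w2',320,275,.0255); print((a+b)/2,np.linalg.norm(a-b),np.degrees(np.arctan2(*(a-b)[1::-1])))
s=load('w2'); ref=s['d'][221,285]; print('flange',px('w2',264,221,.0255),px('w2',374,221,.0255),px('w2',319,221,.0255))
print('bar top',px('w2',319,192,.055),px('w2',319,268,.055), px('w2',308,230,.055),px('w2',330,230,.055),px('w2',319,230))
E
```

```text
[0.48494093 0.16808825 0.0255    ] 0.07815006061312388 138.38026245272056
flange [0.45404493 0.14111292 0.0255    ] [0.50948817 0.20083174 0.0255    ] [0.48176904 0.17097501 0.0255    ]
bar top [0.46128839 0.18952919 0.055     ] [0.50027317 0.15354131 0.055     ] [0.47518107 0.16670547 0.055     ] [0.48517852 0.17747422 0.055     ] [0.48031675 0.17197078 0.0543978 ]
```

```bash
python3 - <<'E'
from h import *
s=load('w2'); fx,fy,cx,cy=s['k'];V=s['V'];v,u=np.mgrid[150:300,250:390];v=v.ravel();u=u.ravel();d=s['d'][v,u]
P=(np.stack([(u-cx)/fx*d,(v-cy)/fy*d,d],1)-V[:3,3])@V[:3,:3]
m=(P[:,2]>.019)&(d>0); print(np.median(P[(P[:,2]<.01),2]),m.sum())
r=np.zeros((150,140),'uint8'); r[v[m]-150,u[m]-250]=255
r=cv2.morphologyEx(r,cv2.MORPH_OPEN,np.ones((5,5))); cs=max(cv2.findContours(r,0,2)[0],key=cv2.contourArea)
w=np.array([px(s,a+250,b+150,.0255)[:2] for a,b in cs[:,0]]); print(cv2.minEnclosingCircle((w).astype('f4')),cv2.fitEllipse((w*1e3).astype('f4')))
t=P[(P[:,2]>.050)&(P[:,2]<.058)]; print(len(t),cv2.minAreaRect((t[:,:2]*1e3).astype('f4')))
E
```

```text
-0.0004027638731730226 9514
((0.48308414220809937, 0.16948580741882324), 0.04198149964213371) ((483.0420227050781, 169.48318481445312), (82.135009765625, 82.50653076171875), 58.424835205078125)
1628 ((482.84637451171875, 169.55885314941406), (13.919622421264648, 57.047786712646484), 47.888343811035156)
```

Emit:
send_rows:
  motion: ".4 -.002 .0045 0 0 0 1;.4 0 0 -.04 0 0 0;.4 0 0 -.04 0 0 0;.4 0 0 -.037 0 0 0;.4 0 0 0 0 0 0"
  force: 45

```text
clock: 8.25
position: [0.4827, 0.1707, 0.0965]
ee_rot: [-1.116, -2.935, 0.001]
force: [-0.9, -0.3, -0.0]
width: 0.599
gripper_force: 0.0
```

Emit:
send_rows:
  motion: ".6 0 0 0 0 0 0;1 0 0 0 0 0 0;1 0 0 0 0 0 0;1 0 0 0 0 0 0;1 0 0 0 0 0 0"

```text
clock: 8.88
position: [0.4832, 0.1707, 0.0979]
ee_rot: [1.116, 2.936, -0.0]
force: [-0.6, -0.6, 1.3]
width: 0.15
gripper_force: 45.0
```

Emit:
send_rows:
  motion: "1 0 0 0 0 0 0;1 0 0 0 0 0 0;1 0 0 0 0 0 0;1 0 0 0 0 0 0"

```text
clock: 9.38
position: [0.4832, 0.1708, 0.0979]
ee_rot: [1.116, 2.936, -0.0]
force: [-0.9, -2.2, 5.6]
width: 0.149
gripper_force: 45.0
```

Emit:
send_rows:
  motion: "1 0 0 .04 0 0 0;1 0 0 .06 0 0 0;1 0 0 .06 0 0 0;1 .002 -.041 0 0 0 3.8;1 .002 -.041 0 0 0 3.8"

```text
clock: 10.0
position: [0.4872, 0.0882, 0.2583]
ee_rot: [0.914, 3.004, 0.001]
force: [0.7, 0.1, -3.2]
width: 0.146
gripper_force: 45.0
```

Emit:
send_rows:
  motion: "1 .002 -.041 0 0 0 3.8;1 .002 -.041 0 0 0 3.8;1 .002 -.041 0 0 0 3.8;1 .002 -.041 0 0 0 3.8;1 .002 -.041 0 0 0 3.8"

```text
clock: 10.62
position: [0.4969, -0.1175, 0.2574]
ee_rot: [-0.407, -3.115, -0.0]
force: [0.3, -0.2, -2.3]
width: 0.152
gripper_force: 45.0
```

Emit:
send_rows:
  motion: "1 .003 -.044 0 0 0 3.7;1 0 0 0 0 0 0;1 0 0 0 0 0 0;1 0 0 0 0 0 0"

```text
clock: 11.12
position: [0.5002, -0.1588, 0.2578]
ee_rot: [0.307, 3.127, 0.001]
force: [-0.4, 0.4, -2.7]
width: 0.151
gripper_force: 45.0
```

```bash
python3 - <<'E'
from h import *
from scipy.spatial.transform import Rotation as R
snap('wrist','w3');snap('top','t3'); o=arm.observe(); M=R.from_rotvec(o['ee_rot']).as_matrix();print(o['clock'],o['position'],M,o['joints'],o['force'],np.degrees(np.arctan2(M[1,0],M[0,0])))
E
```

```text
11.225 [ 0.50023737 -0.15904705  0.25782647] [[-9.80848749e-01  1.94770954e-01  8.05627971e-05]
 [ 1.94770960e-01  9.80848747e-01  8.82940329e-05]
 [-6.18228056e-05  1.02294385e-04 -9.99999993e-01]] [ 0.83470314  0.43837244 -0.84794059  1.8115364   0.37335657  1.06024598
  1.22193001] [ 0.0070756  -0.23077055 -1.63385278] 168.7686559238457
```

View pics/w3.png

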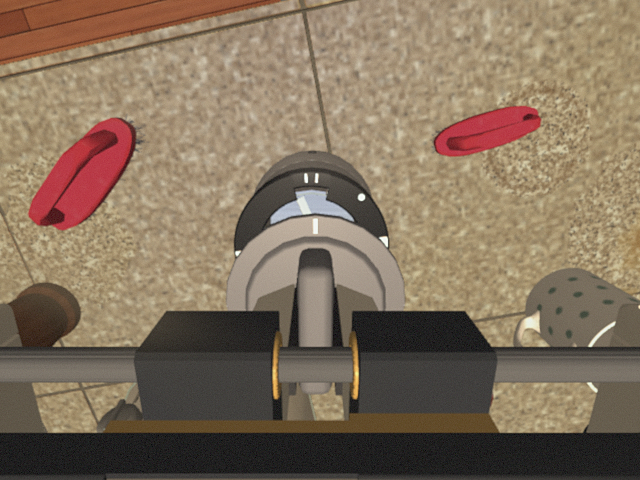

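The wrist view shows the lid in the gripper with its pointer at (315,227). It lines up with the twin bars at (306,178)/(317,178), and a dot is visible at (361,197).

```bash
python3 - <<'E'
from h import *
from scipy.optimize import least_squares
s=load('w3'); fx,fy,cx,cy=s['k'];V=s['V']
v,u=np.mgrid[200:310,215:420];v=v.ravel();u=u.ravel();d=s['d'][v,u]
P=(np.stack([(u-cx)/fx*d,(v-cy)/fy*d,d],1)-V[:3,3])@V[:3,:3]
m=(d>0)&(P[:,2]>.170)&(P[:,2]<.2)
fl=P[m&(v<250)]; zf=np.median(fl[:,2]); print('flange z',zf)
r=np.zeros((480,640),'uint8'); r[v[m],u[m]]=1
pts=[]
for y in range(225,290,3):
    x=np.nonzero(r[y])[0]
    pts+=[(x[0],y),(x[-1],y)]
for x in range(290,345,3): pts.append((x,np.nonzero(r[:,x])[0][0]))
w=np.array([px(s,a,b,zf)[:2] for a,b in pts])
q=least_squares(lambda c:np.hypot(*(w-c[:2]).T)-c[2],[.5,-.16,.042],loss='soft_l1',f_scale=.001); print('lid centre',q.x,abs(q.fun).mean())
pt=px(s,315.5,227,zf)[:2]; print('pointer ang',np.degrees(np.arctan2(*(pt-q.x[:2])[::-1])))
# grinder from this view: bars, dot, blocks at 46 mm
M=[((311.5,178),168.7),((361,197),126.7),((383,241),84.7),((237,253),264.7)]
for c,a in M: 
    b=px(s,*c,.112)[:2]; print('grinder c',b-.046*np.array([np.cos(np.radians(a)),np.sin(np.radians(a))]))
M=np.array([px(s,*c,.112)[:2] for c,a in M]);A=np.radians([a for c,a in [(0,168.7),(0,126.7),(0,84.7),(0,264.7)]])
g=least_squares(lambda c:(c[:2]+.046*np.stack([np.cos(A+c[2]),np.sin(A+c[2])],1)-M).ravel(),[.5,-.16,0]).x;print(g,168.7+np.degrees(g[2]))
E
```

```text
flange z 0.18523257706473295
lid centre [ 0.49941376 -0.15866302  0.04095057] 0.00014406816705591778
pointer ang 168.6977234475294
grinder c [ 0.50041313 -0.16118452]
grinder c [ 0.50022046 -0.16149692]
grinder c [ 0.49939881 -0.16122287]
grinder c [ 0.49760673 -0.16294845]
[ 0.49915812 -0.16210194 -0.02156791] 167.46424950064716
```

Emit:
send_rows:
  motion: "1 .0005 -.0025 -.02 0 0 0;1 0 0 -.02 0 0 0;1 0 0 -.014 0 0 0;1 0 0 0 0 0 0;1 0 0 0 0 0 0"

```text
clock: 11.85
position: [0.5011, -0.1624, 0.2044]
ee_rot: [0.309, 3.125, 0.0]
force: [-0.3, -0.3, -1.7]
width: 0.15
gripper_force: 45.0
```

Emit:
send_rows:
  motion: "1 0 0 -.003 0 0 0;1 0 0 -.003 0 0 0;1 0 0 -.003 0 0 0;1 0 0 0 0 0 0"

```text
clock: 12.35
position: [0.5005, -0.1627, 0.1944]
ee_rot: [-0.31, -3.126, -0.0]
force: [-0.3, -0.4, -2.5]
width: 0.143
gripper_force: 45.0
```

Emit:
send_rows:
  motion: "1 0 0 -.002 0 0 0;1 0 0 -.002 0 0 0;1 0 0 0 0 0 0;1 0 0 0 0 0 0"

```text
clock: 12.85
position: [0.5006, -0.1626, 0.1906]
ee_rot: [-0.31, -3.126, -0.0]
force: [-0.4, 0.4, -2.0]
width: 0.149
gripper_force: 45.0
```

Emit:
send_rows:
  motion: "1 0 0 -.001 0 0 0;1 0 0 0 0 0 0;1 0 0 0 0 0 0"

```text
clock: 13.22
position: [0.5006, -0.1626, 0.1899]
ee_rot: [-0.31, -3.126, 0.0]
force: [-2.6, 2.3, 3.1]
width: 0.152
gripper_force: 45.0
```

Emit:
send_rows:
  motion: "1 -.0005 .0005 -.0005 0 0 0;1 0 0 0 0 0 0;1 0 0 0 0 0 0"

```text
clock: 13.6
position: [0.5006, -0.1626, 0.1899]
ee_rot: [0.311, 3.125, -0.001]
force: [-2.8, -0.2, 7.2]
width: 0.15
gripper_force: 45.0
```

```bash
python3 - <<'E'
from h import *
o=arm.observe(); print(o['clock'],o['position'],o['ee_rot'],o['force'],o['ft_torque'])
snap('wrist','w4'); s=load('w4'); v,u=np.mgrid[200:310,215:420];v=v.ravel();u=u.ravel();d=s['d'][v,u];fx,fy,cx,cy=s['k'];V=s['V']
P=(np.stack([(u-cx)/fx*d,(v-cy)/fy*d,d],1)-V[:3,3])@V[:3,:3]
m=(d>0)&(P[:,2]>.105)&(P[:,2]<.13); print(np.histogram(P[m,2],np.arange(.105,.1301,.001)))
E
```

```text
13.6 [ 0.50056531 -0.16255359  0.18987579] [ 3.10525954e-01  3.12512473e+00 -1.22591348e-03] [-2.84472193 -0.24565364  7.24832621] [0.18850396 0.59100186 0.04888712]
(array([   7,   18,   13,   17,   51,  704, 2917, 1949,  299,   86,  190,
       1773, 3042,  926,  715, 2254, 1124,   80,   24,   31,   44,   46,
         49,   65,   72]), array([0.105, 0.106, 0.107, 0.108, 0.109, 0.11 , 0.111, 0.112, 0.113,
       0.114, 0.115, 0.116, 0.117, 0.118, 0.119, 0.12 , 0.121, 0.122,
       0.123, 0.124, 0.125, 0.126, 0.127, 0.128, 0.129, 0.13 ]))
```

View pics/w4.png

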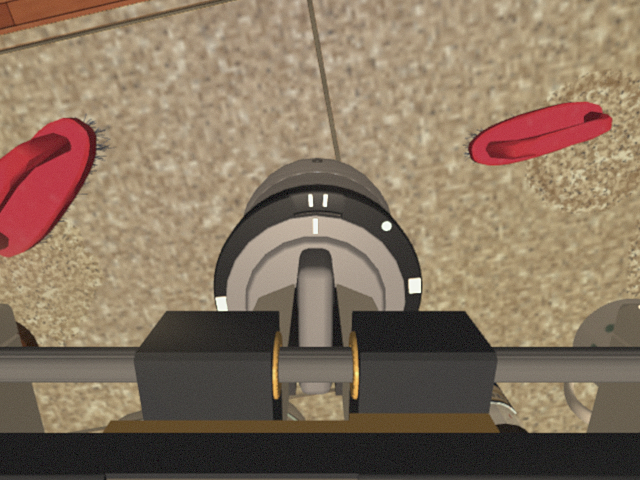

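The lid is flush: the flange top is 5.5 mm above the collar, and its pointer at (315,226) faces the bars at (311/325,200). I turn it clockwise now.

Emit:
send_rows:
  motion: "1 0 0 0 0 0 -4;1 0 0 0 0 0 -5;1 0 0 0 0 0 -5;1 0 0 0 0 0 -5;1 0 0 0 0 0 0"

```text
clock: 14.28
position: [0.5009, -0.1617, 0.1899]
ee_rot: [0.82, 3.031, 0.001]
force: [-1.2, 3.2, 6.2]
width: 0.149
gripper_force: 45.0
```

Emit:
send_rows:
  motion: "1 0 0 0 0 0 -5;1 0 0 0 0 0 -5;1 0 0 0 0 0 -5;1 0 0 0 0 0 -4;1 0 0 0 0 0 0"

```text
clock: 14.9
position: [0.501, -0.1618, 0.1899]
ee_rot: [1.308, 2.855, 0.001]
force: [-1.3, 2.9, 5.2]
width: 0.148
gripper_force: 45.0
```

Emit:
send_rows:
  motion: "1 0 0 0 0 0 -3;1 0 0 0 0 0 0;1 0 0 0 0 0 0;1 0 0 0 0 0 0"

```text
clock: 15.4
position: [0.501, -0.1617, 0.1899]
ee_rot: [1.38, 2.82, 0.001]
force: [-0.9, 3.1, 6.3]
width: 0.149
gripper_force: 45.0
```

```bash
python3 - <<'E'
from h import *
from scipy.spatial.transform import Rotation as R
o=arm.observe(); M=R.from_rotvec(o['ee_rot']).as_matrix();print(o['clock'],o['position'],M[:,2],o['force'],o['ft_torque'],o['width'],np.degrees(np.arctan2(M[1,0],M[0,0])))
snap('wrist','w5'); snap('side','s5'); a=load('w5')['p'][150:420,180:480]; b=load('s5')['p'][150:300,280:447]
cv2.imwrite('pics/c5.png',np.hstack([cv2.resize(a,(400,360)),cv2.resize(b,(400,360))]))
s=load('w5'); v,u=np.mgrid[200:310,215:420];v=v.ravel();u=u.ravel();d=s['d'][v,u];fx,fy,cx,cy=s['k'];V=s['V']
P=(np.stack([(u-cx)/fx*d,(v-cy)/fy*d,d],1)-V[:3,3])@V[:3,:3]
m=(d>0)&(P[:,2]>.109)&(P[:,2]<.123); print(np.histogram(P[m,2],np.arange(.109,.1231,.001)))
E
```

```text
15.4 [ 0.50100942 -0.16174407  0.18987327] [ 1.85228934e-03  7.48826812e-05 -9.99998282e-01] [-0.93357077  3.1164272   6.34174436] [0.63524202 0.19836252 0.17316107] 0.1486153646619645 127.83691833162908
(array([  54,  723, 3069, 1940,  241,   76,  207, 1795, 3031,  921,  744,
       2227, 1115,   72]), array([0.109, 0.11 , 0.111, 0.112, 0.113, 0.114, 0.115, 0.116, 0.117,
       0.118, 0.119, 0.12 , 0.121, 0.122, 0.123]))
```

View pics/c5.png

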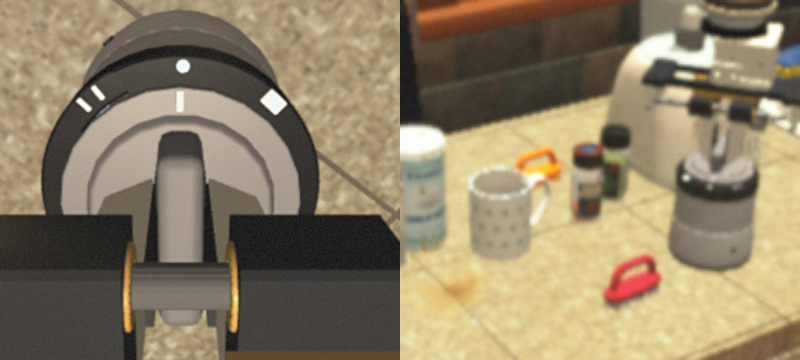

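The pointer at crop (180,100) stands at the dot (182,66), the lid is flush and held, and the brush stands upright on the worktop.

```bash
python3 -c "
from cell import arm
print(arm.sign_off())"
```

```text
the job is handed in; nothing more can be done
None
```

I handed the job in at about 15.5 s with the brush standing on its bristles on the worktop, the lid flush and held by the gripper at the pulse dot, short of the lock, and no bystanders touched; the sign-off gave no verdict.

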